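# Take the gear cover out of its holding frame

## Robot

A 7-joint arm with a two-finger parallel gripper is mounted at the origin on a cart in front of the work surface, level with it; the furniture and walls round the work are solid. World frame = base frame: x ahead of the robot, y to its left, z up, the work surface at z = 0. Lengths are in m, angles in rad, forces in N, time in s.
With the tool pointing down it reaches from about 0.35 to 0.9 m from the base axis. Payload 7.2 kg.
Tool frame: the origin (TCP) lies at the very end of the fingers, on their centre line; the grasp point (between the pads) lies 19 mm behind it (env.grip_depth is the distance from the TCP to the grasp point, in m); z points along the fingers, y is the line along which they close (so a half turn about z gives the same grasp; the last joint's range is limited). The gripper opens to 85 mm and grips with 20 to 120 N. Pads are 22 mm wide; open, the fingers measure 114 mm over their backs; the gripper's body (76 mm by 85 mm) begins 54 mm behind the grasp point. The pads swing forward as they close: fully open they stand 13 mm farther back than shut.
Start: joints at [1.101, 0.411, -0.013, 1.596, 0.006, 1.134, -0.082], TCP at [0.244, -0.575, 0.231] pointing down, gripper open.
Joint ranges: [-2.95, 2.95], [-0.29, 1.99], [-1.47, 1.44], [0.14, 2.54], [-1.03, 4.17], [0.13, 1.85], [-2.86, 2.86]. Speed limits (rad/s): [2.39, 2.39, 3.01, 3.01, 3.14, 3.14, 3.14].

## Interface

Orientations are given as [roll, pitch, yaw] about the fixed x, y, z axes, in that order (R = Rz(yaw) Ry(pitch) Rx(roll)).
In Python, from bench import env gives the robot as it stands.
- The arm moves only by the shell command python3 -m pendant 'ROWS' [OPENING]. ROWS is JSON, a list of rows, each a list of 6 numbers: the shift along the tool's x, y, z in units of 0.025 m (1.0 is 0.025 m), then the turn, a rotation vector about the tool's x, y, z in units of 120 degrees (1.0 is 120 degrees). In form: [[tx, ty, tz, rx, ry, rz], ...]. A call has 1 to 20 rows; each row shifts and turns the commanded pose from where the row before left it, along the tool's axes as they then stand; what a row does not reach is not made up. A row lasts 1/12 s, in which the tool goes at most 41.7 mm and 7.16 degrees, less where a joint would pass 70% of its speed; a pose out of reach is approached as far as the arm can. A call with a number of a shift or a turn outside -1 to 1 is refused whole. A call with a gripper value outside its range is refused whole. OPENING is the opening, from 0 (shut) to 1 (fully open), set as the call begins (- or left out, the last holds). The fingers move at their own pace and stop on an object; the grip force is fixed at half the most. Time passes only in rows, so rows that do not move let the fingers close. It gives the time, the measured TCP pose, the force, the opening and the grip force at its end, in the units of the state.
- env.get_obs(): the state, without advancing time (a new reading comes with each control period).
- env.capture(name): name is "side" or "top" or "wrist"; returns the picture (400x640x3 uint8, red, green, blue); there is no depth.
- env.camera_model(name): a dict with "mtx" (3x3 intrinsics, pixels), "xyz" and "attitude" of the camera in the world; the wrist camera has in their place "tool_from_camera" (4x4, takes a point from camera to tool coordinates, whose origin is the TCP and whose axes are the flange's). Camera axes: x right, y up, looking along -z (the intrinsics and any distortion apply to the point x, -y, -z); pixel columns grow to the right and rows downward; lengths in m; the calibration is good to about 2 mm. A picture is of the moment at which its call begins: read the wrist's pose just before it. camera_model takes no time and is no camera call.
- env.job_done(): hands the job in; it is judged then, once.
The state is a dict: "time": time; "joints": joint angles; "joint_velocities": joint speeds; "joint_efforts": joint torques, N m; "position": TCP position; "eef_rot": TCP orientation; "ft_force": force on the tool from outside, world axes, zero at the start; "ft_torque": the same for the moment, N m; "grip_width": finger opening in m; "grasp_force": force on a finger pad.
Only numpy, scipy, OpenCV 4.12 (cv2) and the standard library are available. Lean on these libraries where they do the work, as an engineer would, in place of code of your own. Each camera call takes 0.05 s, during which the arm holds its last target. There are 200 camera calls.

## Task

Turn the red swing tab well aside, about a quarter turn, so that it no longer covers the edge of the black gear cover in the pale aluminium frame, and leave it turned aside. Then lift the cover out of the frame and set it down gently, flat and right way up, in the yellow tray.

Things in the scene. Friction and masses are not known exactly. Their poses are not given: they have to be found in the camera images.
- gear_cover: Black gear cover, 116 x 73 mm (x, y), 90 g, loose in a fixed aluminium frame (lip 18 mm over the bench, 3 to 5 mm play); a second such cover on the bare bench is not wanted. Origin: centre of underside, 8 mm over the bench; z up. Rim 14 mm high, middle 25 mm (x -40..40, y -25..25); grasp the connector block on it: x 17..43, y -18..18, top 43 mm over the underside.
- tab (a joint): Angle (rad) of the red swing tab about its upright pivot on the frame, beyond the cover's -x end (away from the connector). 0: tab along the cover's x, over the middle of that end's rim; it starts within 0.35 of this. Positive: anticlockwise from above. Turns either way to stops at 1.75; clear of the cover from 1.2 either way. Stays where left; 1.5 N at the post turns it.
- tab_post (a point): Centre of the top of the round black post on the tab, 10 mm diameter, 25 mm tall (top 53 mm, tab's upper face 28 mm over the bench). It turns with the tab: x points along the tab from pivot to tip, z up. The pivot axis lies 33 mm from it on -x; the tab is 16 mm wide, its tip 12 mm past the post. Pinch or push the post round its arc.
- tray: Yellow open parts tray, 180 x 150 mm (its x and y), 28 mm high, walls and floor 4 mm thick, empty, fixed on the bench. Origin: centre of its underside, at bench height; z up. The cover fits in it at any yaw, best lengthwise. Between frame and tray stand a toggle clamp and bottles, up to 125 mm tall: carry the cover higher.

How it is judged:
On the way, in this order (a step that is already met when the one before it is completed fails the run):
1. the tab is turned aside, clear of the cover, which still sits in the frame ((value of joint tab above 1.2 rad or value of joint tab below -1.2 rad) and distance of gear_cover from where it was at the start of the episode below 0.015 m), for 0.2 s.
2. the cover is lifted up out of the frame (height (world z) of gear_cover above 0.035 m), for 0.1 s.
At the end, for the whole second after the job is handed in: The cover lies flat on the tray's floor, right way up (within 10 degrees), its centre within 60 mm (along x) and 45 mm (along y) of the tray's centre, at rest; the tab is still turned at least 1.2 rad aside, either way ((value of joint tab above 1.2 rad or value of joint tab below -1.2 rad) and x of gear_cover in the frame of tray between -0.06 and 0.06 m and y of gear_cover in the frame of tray between -0.045 and 0.045 m and height (world z) of gear_cover below 0.012 m and angle between gear_cover's own z axis and vertical below 0.175 rad and linear speed of gear_cover below 0.02 m/s); the robot touches nothing.
It fails at once if the cover is dropped (it falls free of the fingers faster than 0.8 m/s, a fall of more than about 30 mm) (contact force between the fingers and gear_cover below 0.1 N and linear speed of gear_cover above 0.8 m/s).
It also fails if it takes over 56 s, if anything falls off the work surface, if the arm or the gripper's body presses on something with over 40 N, if the wrist force passes 120 N, or if a joint passes its speed limit or range.

## Working session

There is one attempt and no reset: what is moved stays moved. The work goes in short steps, Python scripts to look and compute and a shell command to move; the robot and the scene stay as the last step left them, time stands still between calls to the robot, and variables do not carry over. Pictures are saved under pics/ and viewed, at most 11 in all, crops included, and the job is handed in when it is done.

```bash
ls; mkdir -p pics; python3 - <<'E'
from bench import env
import cv2,numpy as np
for n in("top","side"):
    im=env.capture(n); cv2.imwrite(f"pics/{n}0.png",im[:,:,::-1]); m=env.camera_model(n); print(n,m)
o=env.get_obs();print(o['time'],o['position'],o['eef_rot'],env.grip_depth)
print(env.camera_model("wrist"))
E
```

```text
pics
top {'mtx': array([[497.71298934,   0.        , 324.64767681],
       [  0.        , 497.71298934, 190.19168329],
       [  0.        ,   0.        ,   1.        ]]), 'xyz': array([0.40238671, 0.17592141, 1.30590212]), 'attitude': array([ 0.08315568,  0.00437067, -1.59861838])}
side {'mtx': array([[432.24991402,   0.        , 320.87289365],
       [  0.        , 432.24991402, 205.1124482 ],
       [  0.        ,   0.        ,   1.        ]]), 'xyz': array([ 0.26985303, -0.55793433,  0.73871429]), 'attitude': array([ 0.87783975,  0.02138142, -0.33759197])}
0.1 [ 0.24421117 -0.57481903  0.23052015] [-3.14009618e+00  1.28184995e-04  4.01847096e-01] 0.0187
{'mtx': array([[276.41854826,   0.        , 322.93227919],
       [  0.        , 276.41854826, 203.92417383],
       [  0.        ,   0.        ,   1.        ]]), 'tool_from_camera': array([[ 3.51168451e-04,  9.50637346e-01,  3.10303905e-01,
         7.95524283e-02],
       [ 9.99999938e-01, -3.34141095e-04, -1.08027728e-04,
         1.02087135e-03],
       [ 9.90094313e-07,  3.10303924e-01, -9.50637404e-01,
        -1.41604602e-01],
       [ 0.00000000e+00,  0.00000000e+00,  0.00000000e+00,
         1.00000000e+00]])}
```

View pics/top0.png

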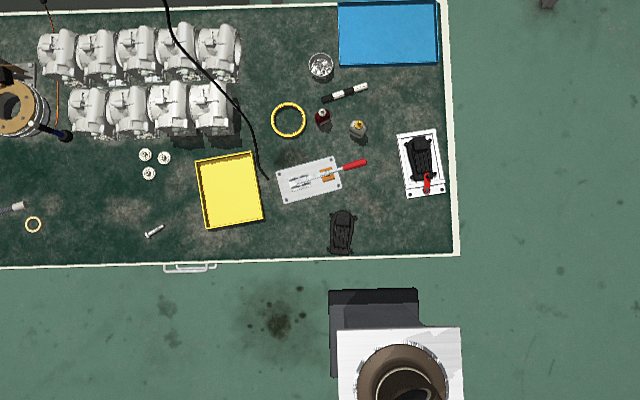

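View pics/side0.png

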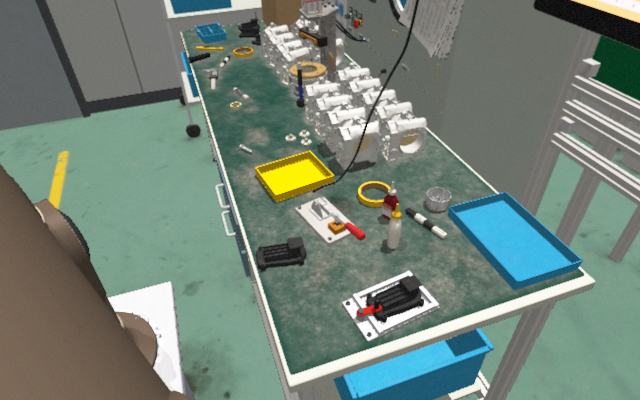

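Top view: frame at about (421,163) with the tab's red at (427,182), connector toward the top; the unwanted cover is at (342,232), the tray at (230,190), and the clamp and bottles lie between. The side view agrees: frame at (390,303), tray at (295,175).

```bash
cat > h.py <<'E'
from bench import env
import cv2,numpy as np
from scipy.spatial.transform import Rotation as Rn
def cam(n,o=None):
    m=env.camera_model(n)
    if n!="wrist": return m['mtx'],Rn.from_euler('xyz',m['attitude']).as_matrix(),np.array(m['xyz'])
    o=o or env.get_obs(); R=Rn.from_euler('xyz',o['eef_rot']).as_matrix(); T=m['tool_from_camera']
    return m['mtx'],R@T[:3,:3],R@T[:3,3]+o['position']
def onplane(c,uv,z):
    K,R,p=c; uv=np.atleast_2d(np.asarray(uv,float))
    d=np.c_[uv,np.ones(len(uv))]@np.linalg.inv(K).T; d=(d*[1,-1,-1])@R.T
    return p+d*((z-p[2])/d[:,2])[:,None]
def proj(c,P):
    K,R,p=c; q=(np.atleast_2d(P)-p)@R*[1,-1,-1]; q=q@K.T; return q[:,:2]/q[:,2:]
def comps(mask,amin=15):
    n,l,s,ce=cv2.connectedComponentsWithStats(mask.astype(np.uint8)*1)
    return [(s[i],ce[i],l==i) for i in range(1,n) if s[i,4]>=amin]
def rect(m):
    c=max(cv2.findContours(m.astype(np.uint8),cv2.RETR_EXTERNAL,cv2.CHAIN_APPROX_NONE)[0],key=cv2.contourArea)
    return cv2.boxPoints(cv2.minAreaRect(c))
E
python3 - <<'E'
from h import *
im=cv2.imread("pics/top0.png");c=cam("top");hsv=cv2.cvtColor(im,cv2.COLOR_BGR2HSV);H,S,V=cv2.split(hsv)
def rp(m,z):
    P=onplane(c,rect(m),z)[:,:2];e=np.diff(P,axis=0);print(P.mean(0).round(4),np.linalg.norm(e,axis=1)[:2].round(3),np.degrees(np.arctan2(e[:2,1],e[:2,0])).round(1))
for s,ce,m in comps((H>20)&(H<35)&(S>120)&(V>100),800): print("yel",s);rp(m,.028)
for s,ce,m in comps(((H<8)|(H>172))&(S>130)&(V>80)): print("red",s,onplane(c,ce,.028).round(3))
fr=(V>170)&(S<60);fr[:,:390]=0;fr[:120]=0;fr[200:]=0;fr[:,448:]=0
fr=cv2.morphologyEx(fr.astype(np.uint8),cv2.MORPH_CLOSE,np.ones((5,5)))
for s,ce,m in comps(fr,300): print("frame",s);rp(m,.018)
bl=V<70;bl[:,:400]=0;bl[:,440:]=0;bl[:130]=0;bl[200:]=0
for s,ce,m in comps(bl,100): print("cov",s);rp(m,.03)
cv2.imwrite("pics/crop1.png",cv2.resize(im[115:210,380:470],None,fx=6,fy=6,interpolation=cv2.INTER_CUBIC))
E
```

```text
yel [ 194  150   70   80 3917]
[0.5183 0.4272] [0.154 0.183] [ -81.7 -171.1]
red [342 159  25  11 157] [[0.574 0.099 0.028]]
red [424 172   6  21  91] [[ 0.522 -0.084  0.028]]
frame [ 396  129   50   70 1448]
[ 0.5744 -0.0735] [0.105 0.172] [ -81.5 -172.8]
cov [404 135  32  47 926]
[ 0.5865 -0.071 ] [0.071 0.116] [ -80.9 -172.1]
```

View pics/crop1.png

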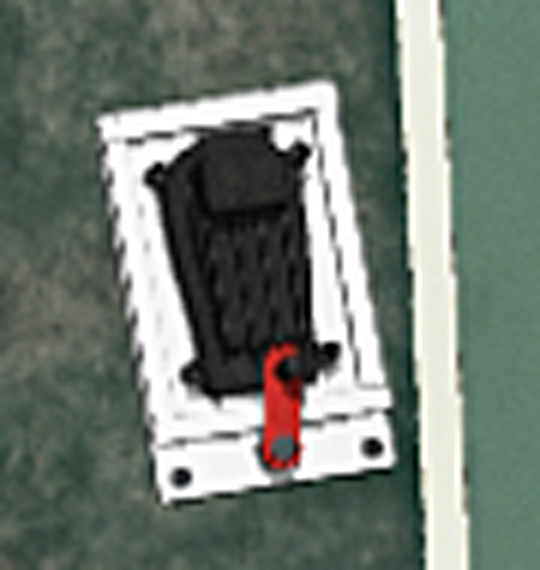

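The crop shows the frame with the connector end up. The tab pivots at crop (282,448), which is full-image (427,190). Its post is at crop (290,365), which is (428,176). The frame and cover yaw is about 8°. Now I'll move over the frame for a wrist look.

```bash
python3 -m pendant '[[0.95,-0.66,0,0,0,0],[0.95,-0.66,0,0,0,0],[0.95,-0.66,0,0,0,0],[0.95,-0.66,0,0,0,0],[0.95,-0.66,0,0,0,0],[0.95,-0.66,0,0,0,0],[0.95,-0.66,0,0,0,0],[0.95,-0.66,0,0,0,0],[0.95,-0.66,0,0,0,0],[0.95,-0.66,0,0,0,0],[0.95,-0.66,0,0,0,0],[0.95,-0.66,0,0,0,0],[0.95,-0.66,0,0,0,0],[0.95,-0.66,0,0,0,0],[0.95,-0.66,0,0,0,0],[0.95,-0.66,0,0,0,0],[0.95,-0.66,0,0,0,0],[0.95,-0.66,0,0,0,0],[0.95,-0.66,0,0,0,0],[0.95,-0.66,0,0,0,0]]' 0.5
python3 -m pendant '[[0,0,0,0,0,0.055],[0,0,0,0,0,0.055],[0,0,0,0,0,0.055],[0,0,0,0,0,0],[0,0,0,0,0,0]]'
python3 - <<'E'
from h import *
t=cam("top");s=cam("side")
print("post",onplane(t,(428.3,175.8),.053),"pivot",onplane(t,(427,189.7),.03))
# cable
A=np.array([(165,0),(175,40),(205,75),(240,110),(262,165),(267,178)]);B=np.array([(410,0),(400,60),(375,120),(350,170),(335,187),(312,190)])
den=lambda P:np.array([P[i]+(P[i+1]-P[i])*k/20 for i in range(len(P)-1) for k in range(20)])
A,B=den(A),den(B)
for a in A[::7]:
    d=onplane(t,a,0)[0]-t[2];best=min(((np.linalg.norm(proj(s,t[2]+d*(1-z/1.3))[0]-b),z) for b in B for z in np.arange(0,1.2,.02)))
    print(a,best,(t[2]+d*(1-best[1]/1.3)).round(3))
o=env.get_obs();print(o['joints'],o['position'],o['eef_rot'],o['time'])
im=env.capture("wrist");cv2.imwrite("pics/w1.png",im[:,:,::-1]);np.save("w1.npy",np.r_[o['position'],o['eef_rot']])
E
```

```text
time: 1.77
position: [0.5528, -0.0845, 0.231]
eef_rot: [-3.141, 0.001, 0.402]
ft_force: [0.7, -0.2, 0.5]
grip_width: 0.0429
grasp_force: 0.0
time: 2.18
position: [0.5523, -0.0856, 0.231]
eef_rot: [3.142, 0.001, 0.06]
ft_force: [-0.2, 0.2, -0.8]
grip_width: 0.0427
grasp_force: 0.0
post [[ 0.53605711 -0.08465     0.053     ]] pivot [[ 0.50269877 -0.08447575  0.03      ]]
[165.   0.] (np.float64(1.565484484062056), np.float64(0.36)) [0.866 0.482 0.362]
[168.5  14. ] (np.float64(0.774000178835353), np.float64(0.3)) [0.865 0.494 0.301]
[172.  28.] (np.float64(1.1288709684734577), np.float64(0.24)) [0.86  0.505 0.241]
[176.5   41.75] (np.float64(0.20520873404234877), np.float64(0.2)) [0.845 0.507 0.201]
[187.  54.] (np.float64(1.6178510268787727), np.float64(0.18)) [0.823 0.489 0.181]
[197.5   66.25] (np.float64(0.8889457469253069), np.float64(0.16)) [0.8   0.47  0.161]
[208.5  78.5] (np.float64(1.4671684350083078), np.float64(0.14)) [0.776 0.449 0.141]
[220.75  90.75] (np.float64(0.4517981372319754), np.float64(0.12)) [0.751 0.424 0.121]
[233. 103.] (np.float64(0.8447825494292747), np.float64(0.1)) [0.725 0.399 0.1  ]
[243.3  118.25] (np.float64(1.4150089432399433), np.float64(0.08)) [0.691 0.377 0.08 ]
[251.  137.5] (np.float64(0.4952393558560019), np.float64(0.02)) [0.653 0.367 0.02 ]
[258.7  156.75] (np.float64(0.5343533074252576), np.float64(0.0)) [0.605 0.351 0.   ]
[263.  167.6] (np.float64(2.089605785817134), np.float64(0.02)) [0.573 0.337 0.02 ]
[264.75 172.15] (np.float64(0.7040400729564645), np.float64(0.02)) [0.561 0.333 0.02 ]
[266.5 176.7] (np.float64(0.7448738441922506), np.float64(0.02)) [0.549 0.329 0.02 ]
[ 0.25925693  0.31358261 -0.24186861  1.74672441  0.08344379  1.09193238
 -1.52062827] [ 0.55232901 -0.08561596  0.23096984] [3.14156217e+00 6.58938320e-04 5.99755853e-02] 2.1833
```

View pics/w1.png

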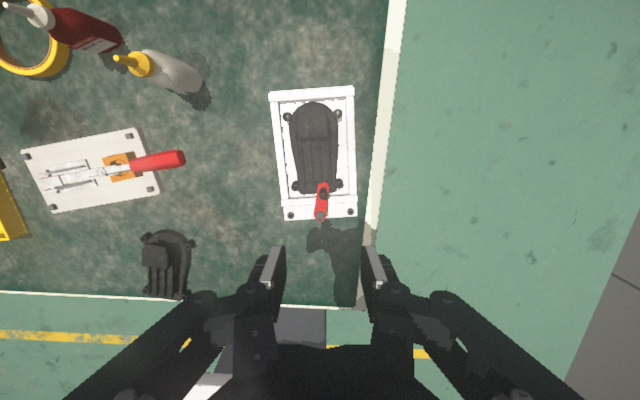

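The wrist view shows the frame at x 270–357, y 87–220. The tab's pivot is near (321,216), the post top near (323,190), and the connector near (314,122). The cable lies low at x > 0.55, so it is out of the way.

```bash
cat > meas.py <<'E'
from h import *
import sys
im=cv2.imread(sys.argv[1]);v=np.load(sys.argv[2]);c=cam("wrist",dict(position=v[:3],eef_rot=v[3:]))
hsv=cv2.cvtColor(im,cv2.COLOR_BGR2HSV);H,S,V=cv2.split(hsv)
def rp(n,m,z):
    P=onplane(c,rect(m),z)[:,:2];e=np.diff(P,axis=0);print(n,P.mean(0).round(4),np.linalg.norm(e,axis=1)[:2].round(3),np.degrees(np.arctan2(e[:2,1],e[:2,0])).round(1))
roi=np.zeros(V.shape,bool);q=proj(c,[[.575+dx,-.0735+dy,.018] for dx in(-.11,.11) for dy in(-.065,.065)]);x0,y0=q.min(0).clip(0).astype(int);x1,y1=q.max(0).astype(int);roi[y0:y1,x0:x1]=1
fr=cv2.morphologyEx(((V>150)&(S<60)&roi).astype(np.uint8),cv2.MORPH_CLOSE,np.ones((5,5)))
l=max(comps(fr,300),key=lambda t:t[0][4])[2];rp("frame",l,.018)
hull=np.zeros(V.shape,np.uint8);cv2.fillPoly(hull,[rect(l).astype(int)],1)
red=((H<8)|(H>172))&(S>120)&(V>60)&roi
for s,ce,m in comps(red,20):
    print("red",s,onplane(c,ce,.028)[0]);rp("redrect",m,.028)
bl=(V<90)&(S<110)&(hull>0);l=max(comps(bl,100),key=lambda t:t[0][4]);print(l[0]);rp("cover",l[2],.022)
k=5;cv2.imwrite("pics/"+sys.argv[3],cv2.resize(im[y0:y1,x0:x1],None,fx=k,fy=k,interpolation=cv2.INTER_CUBIC)[:600,:800]);print(x0,y0,x1,y1)
E
python3 meas.py pics/w1.png w1.npy c1.png
```

```text
frame [ 0.5783 -0.0753] [0.103 0.17 ] [ -82.7 -170. ]
red [314 182  15  38 258] [ 0.52538948 -0.0857043   0.028     ]
redrect [ 0.5241 -0.086 ] [0.051 0.015] [ -3.3 -93.3]Traceback (most recent call last):
  File "meas.py", line 14, in <module>
    bl=(V<90)&(S<110)&(hull>0);l=max(comps(bl,100),key=lambda t:t[0][4]);print(l[0]);rp("cover",l[2],.022)
                                 ~~~^^^^^^^^^^^^^^^^^^^^^^^^^^^^^^^^^^^^
ValueError: max() iterable argument is empty
```

```bash
sed -i 's/(V<90)&(S<110)&(hull>0)/(V<90)\&(hull>0)/; s/astype(int)\],1/astype(np.int32)],1/' meas.py; python3 meas.py pics/w1.png w1.npy c1.png
```

```text
frame [ 0.5783 -0.0753] [0.103 0.17 ] [ -82.7 -170. ]
red [314 182  15  38 258] [ 0.52538948 -0.0857043   0.028     ]
redrect [ 0.5241 -0.086 ] [0.051 0.015] [ -3.3 -93.3]Traceback (most recent call last):
  File "meas.py", line 14, in <module>
    bl=(V<90)&(hull>0);l=max(comps(bl,100),key=lambda t:t[0][4]);print(l[0]);rp("cover",l[2],.022)
                         ~~~^^^^^^^^^^^^^^^^^^^^^^^^^^^^^^^^^^^^
ValueError: max() iterable argument is empty
```

```bash
sed -i 's/^bl=/print(hull.sum(),rect(np.array(l)).tolist(),np.percentile(V[hull>0],[5,25,50,75]) if hull.any() else 0);bl=/; s/(V<90)/(V<115)/;s/comps(bl,100)/comps(bl,30)/' meas.py; python3 meas.py pics/w1.png w1.npy c1.png
```

```text
frame [ 0.5783 -0.0753] [0.103 0.17 ] [ -82.7 -170. ]
red [314 182  15  38 258] [ 0.52538948 -0.0857043   0.028     ]
redrect [ 0.5241 -0.086 ] [0.051 0.015] [ -3.3 -93.3]
11940 [[266.591064453125, 88.4563980102539], [353.63372802734375, 82.03522491455078], [363.5478515625, 216.42678833007812], [276.50518798828125, 222.84796142578125]] [ 95. 105. 189. 253.]
[ 283  102   60   92 3753]
cover [ 0.589  -0.0742] [0.069 0.112] [ -82.1 -170.4]
262 61 374 240
```

View pics/c1.png

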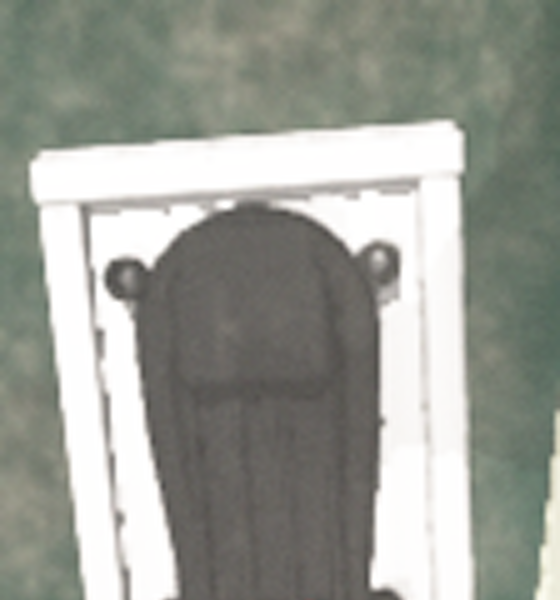

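The crop shows the cover's connector end, yaw about 8°, with the connector block at crop x 175–340. Estimates: cover centre ≈ (0.588, −0.0735), post ≈ (0.537, −0.086), tab yaw ≈ −3° (joint ≈ −0.2). I'll go above the post and check before pinching.

```bash
python3 -m pendant '[[-0.3,0,0,0,0,0],[-0.3,0,0,0,0,0],[0,0,0.9,0,0,0.056],[0,0,0.9,0,0,0],[0,0,0.9,0,0,0],[0,0,0.9,0,0,0],[0,0,0.9,0,0,0],[0,0,0.9,0,0,0],[0,0,0,0,0,0],[0,0,0,0,0,0]]'
python3 - <<'E'
from h import *
o=env.get_obs();im=env.capture("wrist");v=np.r_[o['position'],o['eef_rot']];np.save("w2.npy",v);cv2.imwrite("pics/w2.png",im[:,:,::-1])
c=cam("wrist",o);print(proj(c,[[.537,-.086,.053],[.504,-.085,.03]]),o['joints'][6])
cv2.imwrite("pics/w2.png",im[:,:,::-1])
hsv=cv2.cvtColor(im,cv2.COLOR_RGB2HSV);H,S,V=cv2.split(hsv)
for s,ce,m in comps(((H<8)|(H>172))&(S>120)&(V>60),60):
    P=onplane(c,rect(m),.028)[:,:2];e=np.diff(P,axis=0);print(s,P.mean(0),np.linalg.norm(e,axis=1)[:2].round(3),np.degrees(np.arctan2(e[:2,1],e[:2,0])).round(1))
E
```

```text
time: 3.07
position: [0.5362, -0.0867, 0.0959]
eef_rot: [-3.141, 0.003, -0.061]
ft_force: [1.1, -0.9, 1.3]
grip_width: 0.0426
grasp_force: 0.0
[[320.49606309 228.88046637]
 [322.01767669 254.18395931]] -1.67367786803645
[   0  181   87   46 2366] [0.56242917 0.13620292] [0.076 0.026] [-80.1 174.9]
[313 201  20  59 605] [ 0.52420409 -0.08662896] [0.015 0.052] [-93.4 177.1]
```

View pics/w2.png

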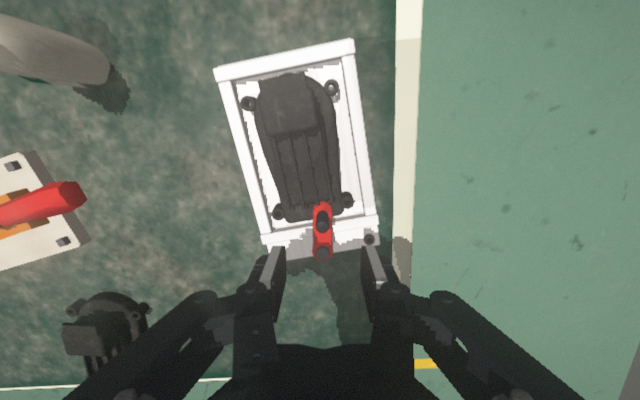

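The wrist view shows the tab between the open fingers: post at about (323,220), pivot at about (322,252). Red spans 52 mm at yaw −3°, so the post is at about (0.538, −0.087). Descending and pinching.

```bash
python3 -m pendant '[[0.07,0.03,0.8,0,0,0],[0,0,0.8,0,0,0],[0,0,0.8,0,0,0],[0,0,0,0,0,0]]' && python3 -m pendant '[[0,0,0,0,0,0],[0,0,0,0,0,0],[0,0,0,0,0,0],[0,0,0,0,0,0],[0,0,0,0,0,0]]' 0
```

```text
time: 3.45
position: [0.5382, -0.0875, 0.0351]
eef_rot: [-3.142, 0.002, -0.061]
ft_force: [-0.2, 0.6, 0.2]
grip_width: 0.0428
grasp_force: 0.0
time: 3.87
position: [0.5408, -0.0875, 0.0382]
eef_rot: [3.141, -0.004, -0.061]
ft_force: [-0.3, -0.3, 8.1]
grip_width: 0.0071
grasp_force: 58.8
```

```bash
python3 - <<'E'
from h import *
o=env.get_obs();im=env.capture("wrist");print(o['position'],o['ft_force'],o['ft_torque'],o['joints'])
cv2.imwrite("pics/w3.png",cv2.resize(im[130:330,220:420,::-1],None,fx=3,fy=3,interpolation=cv2.INTER_CUBIC))
E
```

```text
[ 0.54082189 -0.08750172  0.03822055] [-0.28368256 -0.27037135  8.06579308] [0.10687908 0.1067594  0.0590745 ] [ 0.21845243  0.5327378  -0.19036796  1.94723019  0.15528605  0.67184727
 -1.69945631]
```

View pics/w3.png

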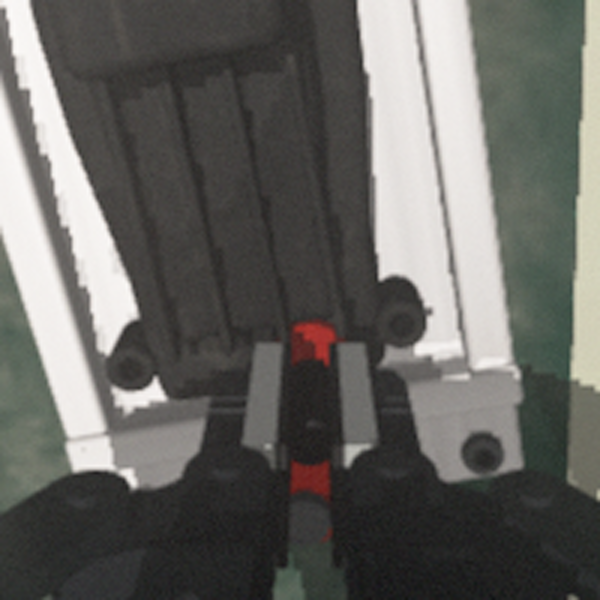

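The crop shows the post held between the pads. I'll ease up 3 mm to relieve the vertical load, then swing anticlockwise about the pivot.

```bash
python3 -m pendant '[[0,0,-0.12,0,0,0],[-0.01,-0.161,0,0,0,-0.0583],[-0.01,-0.161,0,0,0,-0.0583],[-0.01,-0.161,0,0,0,-0.0583],[-0.01,-0.161,0,0,0,-0.0583],[0,0,0,0,0,0]]'
```

```text
time: 4.42
position: [0.5375, -0.0699, 0.0391]
eef_rot: [-3.141, -0.003, 0.437]
ft_force: [7.6, 3.7, -14.0]
grip_width: 0.0066
grasp_force: 59.9
```

```bash
python3 -m pendant '[[-0.01,-0.161,0,0,0,-0.0583],[-0.01,-0.161,0,0,0,-0.0583],[-0.01,-0.161,0,0,0,-0.0583],[-0.01,-0.161,0,0,0,-0.0583],[-0.01,-0.161,0,0,0,-0.0583],[0,0,0,0,0,0]]' && python3 -m pendant '[[-0.01,-0.161,0,0,0,-0.0583],[-0.01,-0.161,0,0,0,-0.0583],[-0.01,-0.161,0,0,0,-0.0583],[-0.01,-0.161,0,0,0,-0.0583],[-0.01,-0.161,0,0,0,-0.0583],[0,0,0,0,0,0],[0,0,0,0,0,0]]'
```

```text
time: 4.92
position: [0.5234, -0.0535, 0.039]
eef_rot: [-3.141, -0.004, 1.048]
ft_force: [5.2, 9.1, -11.4]
grip_width: 0.0068
grasp_force: 60.1
time: 5.5
position: [0.5024, -0.0482, 0.0389]
eef_rot: [-3.141, -0.005, 1.652]
ft_force: [-0.7, 15.1, -9.2]
grip_width: 0.0067
grasp_force: 60.6
```

```bash
python3 -m pendant '[[0,0,0,0,0,0],[0,0,0,0,0,0],[0,0,0,0,0,0],[0,0,-0.5,0,0,0],[0,0,-1,0,0,0],[0,0,-1,0,0,0],[0,0,-1,0,0,0],[0,0,-1,0,0,0],[-0.4,0.9,0,0,0,0],[-0.4,0.9,0,0,0,0],[-0.4,0.9,0,0,0,0],[0,0.9,0,0,0,0]]' 0.4 && python3 -m pendant '[[0,0.4,0,0,0,0.0583],[0,0,0,0,0,0.0583],[0,0,0,0,0,0.0583],[0,0,0,0,0,0.0583],[0,0,0,0,0,0.0583],[0,0,0,0,0,0.0583],[0,0,0,0,0,0.0583],[0,0,0,0,0,0.0583],[0,0,0,0,0,0.0583],[0,0,0,0,0,0.0583],[0,0,0,0,0,0.0583],[0,0,0,0,0,0.0583],[0,0,0,0,0,0.02],[0,0,0,0,0,0],[0,0,0,0,0,0]]' 0.7
python3 - <<'E'
from h import *
o=env.get_obs();im=env.capture("wrist");v=np.r_[o['position'],o['eef_rot']];np.save("w4.npy",v);cv2.imwrite("pics/w4.png",im[:,:,::-1]);print(o['joints'],v)
c=cam("wrist",o)
hsv=cv2.cvtColor(im,cv2.COLOR_RGB2HSV);H,S,V=cv2.split(hsv)
for s,ce,m in comps(((H<8)|(H>172))&(S>120)&(V>60),60):
    P=onplane(c,rect(m),.028)[:,:2];e=np.diff(P,axis=0);print(s,P.mean(0),np.linalg.norm(e,axis=1)[:2].round(3),np.degrees(np.arctan2(e[:2,1],e[:2,0])).round(1))
a=.145;ca,sa=np.cos(a),np.sin(a)
print("pred connector top corners",proj(c,[[.588+ca*x-sa*y,-.0735+sa*x+ca*y,.051] for x,y in((17,-18),(17,18),(43,18),(43,-18)) for x,y in [(x/1e3,y/1e3)]]).round(0).tolist())
E
```

```text
time: 6.5
position: [0.5969, -0.079, 0.1534]
eef_rot: [3.141, 0.003, 1.645]
ft_force: [0.0, -0.5, -0.4]
grip_width: 0.0344
grasp_force: 0.0
time: 7.75
position: [0.6058, -0.0748, 0.1529]
eef_rot: [3.141, -0.001, 0.143]
ft_force: [0.6, -0.2, -0.3]
grip_width: 0.0597
grasp_force: 0.0
[ 0.29196794  0.48592461 -0.34072903  1.70118148  0.18843616  0.98574336
 -1.54434838] [ 6.05848248e-01 -7.47793142e-02  1.52924063e-01  3.14135904e+00
 -9.97286116e-04  1.43053671e-01]
[   0   24   90   49 2497] [0.70353583 0.1794522 ] [0.074 0.038] [-81.8 173.5]
[  87  208   72   21 1305] [0.55424208 0.12556529] [0.023 0.072] [ -6.6 -81.8]
[280 275  46  14 413] [ 0.50532393 -0.06735058] [0.017 0.05 ] [  1.7 -86.8]
pred connector top corners [[337.0, 205.0], [298.0, 205.0], [297.0, 177.0], [337.0, 177.0]]
```

View pics/w4.png

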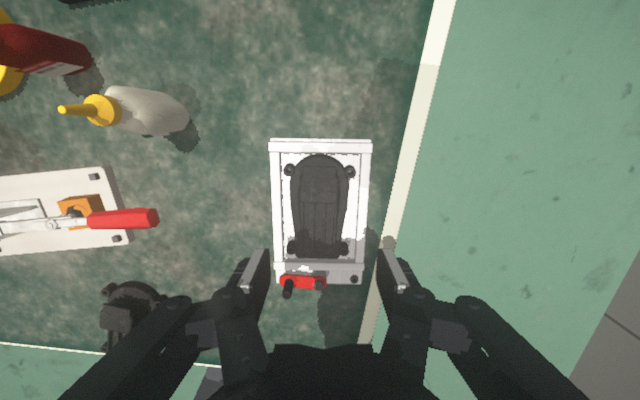

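The wrist view shows the tab turned fully aside at (303,281), with its rectangle at 93° world, so the joint is about 1.48. The cover is still seated at x 288–352, y 153–258. I'll refine the cover centre from its silhouette.

```bash
python3 - <<'E'
from h import *
im=cv2.imread("pics/w4.png");v=np.load("w4.npy");c=cam("wrist",dict(position=v[:3],eef_rot=v[3:]))
g=cv2.cvtColor(im,cv2.COLOR_BGR2GRAY);m=np.zeros(g.shape,bool);m[145:262,283:358]=g[145:262,283:358]<125
s,ce,mm=max(comps(m,100),key=lambda t:t[0][4]);print(s)
ys,xs=np.where(mm);P=onplane(c,np.c_[xs,ys],.028)[:,:2]
a=.145;u=np.array([np.cos(a),np.sin(a)]);w=np.array([-u[1],u[0]])
Q=(P-[.588,-.0735]);x=Q@u;y=Q@w
print("x ext",x.min(),x.max())
for r in range(-55,60,8):
    k=abs(x*1e3-r)<2
    if k.any(): print(r,(y[k].min()*1e3).round(1),(y[k].max()*1e3).round(1),((y[k].min()+y[k].max())*500).round(1))
G=cv2.GaussianBlur(g.astype(np.float32),(3,3),0)
print(G[180:200,285:357].mean(0).astype(int)); print(G[150:262,308:330].mean(1).astype(int))
E
```

```text
[ 284  153   71  109 5782]
x ext -0.054900213386582034 0.06167062366592265
-55 -38.6 35.4 -1.6
-47 -30.7 32.8 1.0
-39 -30.6 33.7 1.5
-31 -29.3 32.3 1.5
-23 -22.8 24.6 0.9
-15 -24.7 25.4 0.3
-7 -25.6 26.1 0.2
1 -27.4 26.8 -0.3
9 -28.4 27.6 -0.4
17 -28.2 27.3 -0.4
25 -29.0 27.9 -0.5
33 -29.8 27.7 -1.0
41 -35.4 32.2 -1.6
49 -34.2 32.9 -0.6
57 -16.6 14.2 -1.2
[252 252 252 248 212 146 101  92  93  93  93  92  90  86  83  84  87  89
  90  89  89  89  89  88  89  92  93  92  90  89  88  88  88  88  88  88
  89  90  90  91  90  90  90  89  89  89  89  89  90  90  89  85  80  77
  79  86  91  93  93  93  93  94 116 169 222 246 251 251 251 252 252 250]
[244 226 186 150 127 103  84  81  84  87  88  88  88  88  87  86  84  85
  87  88  87  87  87  87  87  87  87  87  87  87  87  87  87  88  88  89
  89  90  90  90  90  90  90  90  90  90  91  91  92  92  92  90  86  85
  87  88  89  89  89  89  89  89  88  88  89  89  90  89  88  87  87  86
  86  86  86  86  86  86  86  86  86  86  86  85  85  84  84  82  81  80
  78  76  75  73  71  70  69  69  69  70  70  69  69  69  69  68  69  76
  94 111 117 119]
```

```bash
python3 -m pendant '[[0.54,-0.08,0.6,0,0,0.0086],[0,0,1,0,0,0],[0,0,1,0,0,0],[0,0,0.8,0,0,0],[0,0,0.6,0,0,0],[0,0,0.4,0,0,0],[0,0,0.2,0,0,0],[0,0,0,0,0,0],[0,0,0,0,0,0]]' && python3 -m pendant '[[0,0,0,0,0,0],[0,0,0,0,0,0],[0,0,0,0,0,0],[0,0,0,0,0,0],[0,0,0,0,0,0]]' 0
```

```text
time: 8.55
position: [0.6193, -0.0709, 0.0375]
eef_rot: [3.142, -0.001, 0.124]
ft_force: [0.6, 1.2, 0.4]
grip_width: 0.0599
grasp_force: 0.0
time: 8.97
position: [0.6198, -0.0708, 0.0384]
eef_rot: [3.141, -0.002, 0.123]
ft_force: [0.4, -0.2, 6.1]
grip_width: 0.0342
grasp_force: 60.5
```

```bash
python3 -m pendant '[[0,0,-0.2,0,0,0],[0,0,-0.3,0,0,0],[0,0,-0.4,0,0,0],[0,0,-0.5,0,0,0],[0,0,-0.6,0,0,0],[0,0,-0.6,0,0,0],[0,0,-0.6,0,0,0],[0,0,-0.6,0,0,0],[0,0,-0.6,0,0,0],[0,0,-0.6,0,0,0],[0,0,-0.6,0,0,0],[0,0,-0.6,0,0,0],[0,0,-0.4,0,0,0],[0,0,-0.2,0,0,0],[0,0,0,0,0,0]]'
python3 - <<'E'
from h import *
o=env.get_obs();im=env.capture("wrist");cv2.imwrite("pics/w5.png",im[:,:,::-1]);print(o['joints'].round(2),o['ft_torque'])
E
```

```text
time: 10.22
position: [0.6194, -0.0708, 0.2086]
eef_rot: [3.141, -0.003, 0.123]
ft_force: [-0.1, -0.2, -0.4]
grip_width: 0.0345
grasp_force: 59.8
[ 0.28  0.45 -0.34  1.61  0.17  1.1  -1.55] [-0.065156   -0.00446659  0.02015726]
```

View pics/w5.png

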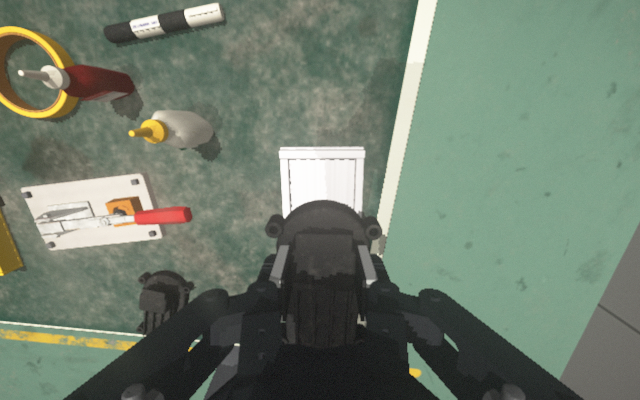

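The view shows the cover gripped squarely and hanging over the empty frame. Carrying it to the tray at this height.

```bash
python3 -m pendant '[[0,-0.2,0,0,0,0],[0,-0.4,0,0,0,0],[0,-0.6,0,0,0,0],[-0.02,-0.8,0,0,0,0],[-0.02,-0.8,0,0,0,0],[-0.02,-0.8,0,0,0,0],[-0.02,-0.8,0,0,0,0],[-0.02,-0.8,0,0,0,0],[-0.02,-0.8,0,0,0,0],[-0.02,-0.8,0,0,0,0],[-0.02,-0.8,0,0,0,0],[-0.02,-0.8,0,0,0,0],[-0.02,-0.8,0,0,0,0],[-0.02,-0.8,0,0,0,0],[-0.02,-0.8,0,0,0,0],[-0.02,-0.8,0,0,0,0],[-0.02,-0.8,0,0,0,0],[-0.02,-0.8,0,0,0,0],[-0.02,-0.8,0,0,0,0],[-0.02,-0.8,0,0,0,0]]' && python3 -m pendant '[[-0.04,-0.8,0,0,0,0],[0,-0.8,0,0,0,0],[0,-0.8,0,0,0,0],[0,-0.8,0,0,0,0],[0,-0.7,0,0,0,0],[0,-0.6,0,0,0,0],[0,-0.5,0,0,0,0],[0,-0.3,0,0,0,0],[0,-0.2,0,0,0,0],[0,0,0,0,0,-0.0129],[0,0,0,0,0,0],[0,0,0,0,0,0]]'
python3 - <<'E'
from h import *
o=env.get_obs();print(o['joints'].round(2));c=cam("wrist",o);im=env.capture("wrist");cv2.imwrite("pics/w6.png",im[:,:,::-1])
hsv=cv2.cvtColor(im,cv2.COLOR_RGB2HSV);H,S,V=cv2.split(hsv)
for s,ce,m in comps((H>20)&(H<35)&(S>120)&(V>80),800):
    print(s,np.c_[rect(m),onplane(c,rect(m),.028)[:,:2]].round(3).tolist())
E
```

```text
time: 11.93
position: [0.5634, 0.2972, 0.2058]
eef_rot: [3.142, 0.002, 0.124]
ft_force: [0.2, -0.2, -0.3]
grip_width: 0.0346
grasp_force: 59.8
time: 12.93
position: [0.5476, 0.4305, 0.2068]
eef_rot: [3.141, -0.0, 0.149]
ft_force: [0.2, -1.2, -0.6]
grip_width: 0.0343
grasp_force: 59.8
[-0.46  0.59 -0.44  1.41  0.26  1.2  -2.35]
[ 442   19   92   94 1825] [[422.5, 73.5, 0.682, 0.343], [494.5, 1.5, 0.756, 0.29], [553.0, 60.0, 0.715, 0.212], [481.0, 132.0, 0.634, 0.263]]
[  255   130   134   129 10508] [[254.726, 130.489, 0.598, 0.514], [387.001, 120.182, 0.631, 0.37], [396.945, 247.796, 0.479, 0.323], [264.67, 258.104, 0.439, 0.49]]
```

View pics/w6.png

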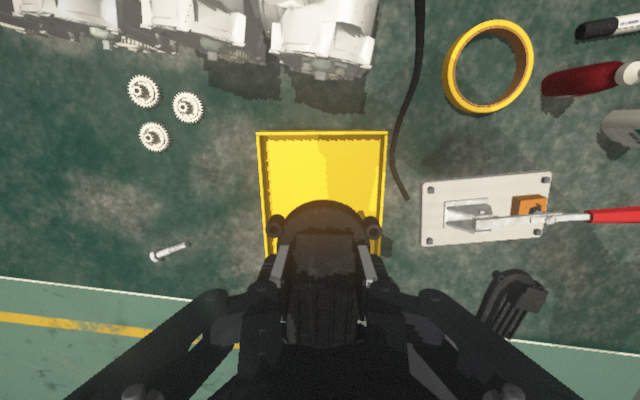

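The view shows the tray straight under the cover, far corners at (257,131) and (387,131), which agrees with the top-view estimate within 2 mm. Lowering, slow at the end.

```bash
python3 -m pendant '[[0,0,0.3,0,0,0],[0,0,0.6,0,0,0],[0,0,0.8,0,0,0],[0,0,0.8,0,0,0],[0,0,0.8,0,0,0],[0,0,0.8,0,0,0],[0,0,0.8,0,0,0],[0,0,0.6,0,0,0],[0,0,0.4,0,0,0],[0,0,0.3,0,0,0],[0,0,0,0,0,0],[0,0,0,0,0,0]]' && python3 -m pendant '[[0,0,0.15,0,0,0],[0,0,0.15,0,0,0],[0,0,0.1,0,0,0],[0,0,0.1,0,0,0],[0,0,0,0,0,0],[0,0,0,0,0,0]]'
```

```text
time: 13.98
position: [0.5472, 0.4319, 0.0521]
eef_rot: [-3.141, -0.0, 0.15]
ft_force: [1.2, -0.0, -1.0]
grip_width: 0.0346
grasp_force: 59.8
time: 14.48
position: [0.5469, 0.4316, 0.0392]
eef_rot: [3.141, 0.0, 0.15]
ft_force: [-0.0, -0.3, -0.2]
grip_width: 0.0343
grasp_force: 59.8
```

```bash
python3 -m pendant '[[0,0,0.06,0,0,0],[0,0,0.06,0,0,0],[0,0,0.06,0,0,0],[0,0,0,0,0,0],[0,0,0,0,0,0]]'
```

```text
time: 14.9
position: [0.5469, 0.4316, 0.0347]
eef_rot: [3.141, 0.0, 0.15]
ft_force: [-0.0, -0.4, -1.3]
grip_width: 0.034
grasp_force: 59.8
```

```bash
python3 -m pendant '[[0,0,0.04,0,0,0],[0,0,0.04,0,0,0],[0,0,0,0,0,0],[0,0,0,0,0,0]]'
```

```text
time: 15.23
position: [0.547, 0.4318, 0.0344]
eef_rot: [3.141, -0.001, 0.15]
ft_force: [-3.7, -2.9, 10.3]
grip_width: 0.0345
grasp_force: 61.0
```

Contact with the floor: 10 N at the expected height. Releasing and backing off.

```bash
python3 -m pendant '[[0,0,0,0,0,0],[0,0,0,0,0,0],[0,0,0,0,0,0],[0,0,0,0,0,0],[0,0,-0.2,0,0,0],[0,0,-0.5,0,0,0],[0,0,-0.8,0,0,0],[0,0,-0.8,0,0,0],[0,0,-0.8,0,0,0],[0,0,-0.8,0,0,0],[0,0,-0.8,0,0,0],[0,0,-0.8,0,0,0],[0,0,-0.4,0,0,0],[0,0,0,0,0,0],[0,0,0,0,0,0]]' 0.7
python3 - <<'E'
from h import *
o=env.get_obs();c=cam("wrist",o);im=env.capture("wrist");t=env.capture("top");cv2.imwrite("pics/w7.png",im[:,:,::-1]);cv2.imwrite("pics/t7.png",t[:,:,::-1])
def rp(n,c,m,z):
    P=onplane(c,rect(m),z)[:,:2];e=np.diff(P,axis=0);print(n,P.mean(0).round(4),np.linalg.norm(e,axis=1)[:2].round(3),np.degrees(np.arctan2(e[:2,1],e[:2,0])).round(1))
g=im.max(2);H,S,V=cv2.split(cv2.cvtColor(im,cv2.COLOR_RGB2HSV))
y=max(comps((H>20)&(H<35)&(S>100)&(V>80),800),key=lambda q:q[0][4])[2];rp("tray",c,y,.028)
hull=np.zeros(g.shape,np.uint8);cv2.fillPoly(hull,[rect(y).astype(np.int32)],1)
b=max(comps((S<90)&(V<125)&(hull>0),100),key=lambda q:q[0][4]);print(b[0]);rp("cover",c,b[2],.018)
tc=cam("top");H,S,V=cv2.split(cv2.cvtColor(t,cv2.COLOR_RGB2HSV))
for s,ce,m in comps(((H<8)|(H>172))&(S>130)&(V>80)): 
    if s[0]>390: rp("tab",tc,m,.028)
E
```

```text
time: 16.48
position: [0.5471, 0.4317, 0.1808]
eef_rot: [-3.141, -0.001, 0.15]
ft_force: [-0.4, -0.2, -0.1]
grip_width: 0.0601
grasp_force: 0.0
tray [0.5203 0.4266] [0.149 0.181] [ -81.4 -166.8]
[382 212  14  71 470]
cover [0.4834 0.34  ] [0.015 0.095] [ -81.4 -166.8]
tab [ 0.504  -0.0732] [0.034 0.016] [ -86.4 -177.4]
tab [ 0.5018 -0.0475] [0.013 0.013] [-91.6 177.5]
```

View pics/w7.png

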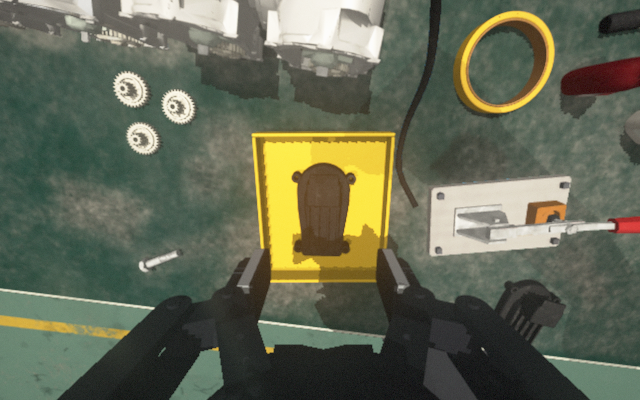

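The cover lies flat and centred in the tray: cover at (323,210), tray x 253–395, y 132–283. The tab still stands at about 93° world, and the gripper is clear. Handing in.

```bash
python3 -c "
from bench import env
print(env.job_done())"
```

```text
the job is handed in; nothing more can be done
None
```

Job handed in at about 16.5 s of the 56 s allowed: the tab is turned about 1.5 rad aside, and the cover lies flat, right way up and centred in the yellow tray; the hand-in returned no verdict.

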